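# Shift the desk gear lever from second into third

### The job

The gear shifter on the desk is in second (the near left slot of its H-shaped gate, seen from the robot). Push its lever with the fingertips into third: out to the neutral bar, across to the right, then forward until it is fully home in the front right slot with the green mark, without running into first or fourth. Only push, gently, never grip the knob; leave the mug, the mouse and the red cup where they are, and finish clear of everything.

Things in the scene. Friction and masses are not known exactly. Their poses are not given: they have to be found in the camera images.
- shifter: Desk gear shifter fixed to the desk: wooden base board 200 x 150 x 12 mm, on it a dark grey housing 130 (front to back) x 100 mm with red side stripes, on top an aluminium gate plate 90 x 76 mm, its top 139 mm above the desk. Origin: on the desk under the gate's centre; x points forward (to the slots of first and third), y left, z up.
- gate (a point): Centre of the plate's top face, axes as the shifter. H cut-out: left and right slots along x, 14 mm wide, centre lines 16 mm either side, joined by the neutral bar along y. First = front left, second = rear left, third = front right (green dot), fourth = rear right. Two round-nosed ribs 18 mm wide part the slots and leave a bar 18 mm wide: 4 mm play each way for the shaft (8 mm at the knob).
- lever: A round steel shaft 10 mm thick that comes up through the gate, with an orange ball knob 42 mm in diameter on top. Origin: at its pivot, 35 mm above the desk inside the housing; z points up along the shaft. The knob's centre lies 195 mm along z from it, so about 230 mm above the desk. It leans at the pivot in two directions only and cannot be lifted.
- knob (a point): Centre of the orange ball knob (42 mm in diameter), about 230 mm above the desk. It travels 42 mm forward and back and 34 mm to each side of the middle.
- third_slot (a point): Point on the top of the gate plate at the front right slot, where the shaft stands when the lever is fully in third: 22 mm forward and 16 mm to the right of the gate's centre, 139 mm above the desk.
- sideways (a joint): Sideways lean of the lever in rad: -0.178 fully left, +0.178 fully right, 0 upright; about -0.16 in the left slot's and +0.16 in the right slot's centre line. Grows as the knob is pushed to the right. It stays where it is left; friction, about 2 to 3 N at the knob.
- fore_aft (a joint): Forward lean of the lever in rad: -0.22 fully back (second or fourth), 0 in neutral, +0.22 fully forward (first or third). It starts between -0.21 and -0.12. Grows as the knob is pushed forward. It stays where it is left; no spring, no click, slightly soft end stops; friction, about 3 N at the knob.
- mug: White mug 82 mm in diameter, 95 mm high, with a handle, standing loose on the desk to the left of the shifter. Origin: centre of its underside. To be left alone.
- mouse: Black computer mouse 110 x 62 x 34 mm, lying loose on the desk to the right of the shifter. Origin: centre of its underside. To be left alone.
- pen_cup: Red empty pen cup 68 mm in diameter at the rim, 98 mm high, standing loose on the desk beyond the shifter's front left corner. Origin: centre of its underside. To be left alone.
Things that resemble listed ones, but are neither listed nor needed, are in the scene too. What is meant by the shifter is not yellow, and is the larger of those in its own colour.

How it is judged (in metres and radians):
On the way:
1. the lever is brought across the neutral bar to the right side (value of joint sideways above 0.11 rad and value of joint fore_aft between -0.15 and 0.12 rad), for 0.1 s.
At the end, for the whole second after the job is handed in: The lever rests in the third (front right) slot: leaning at least 0.185 rad forward (of 0.22) and at least 0.11 rad to the right; mug, mouse and red cup within 20 mm of where they stood (value of joint fore_aft above 0.185 rad and value of joint sideways above 0.11 rad and velocity of joint fore_aft between -0.05 and 0.05 rad/s and distance of each of mug, mouse, pen_cup from where it was at the start of the episode below 0.02 m); the robot touches nothing.
It fails at once if the lever runs home into first (value of joint sideways below -0.08 rad and value of joint fore_aft above 0.17 rad).
It fails at once if the lever runs home into fourth (value of joint sideways above 0.08 rad and value of joint fore_aft below -0.17 rad).
It fails at once if the lever is gripped or forced: the fingers press on it with more than 35 N in all (contact force between the fingers and lever above 35 N).
It fails at once if the mug, the mouse or the red cup is moved by more than 20 mm or lifted (distance of any of mug, mouse, pen_cup from where it was at the start of the episode above 0.02 m).
It also fails if it takes over 48 s, if anything falls off the work surface, if the arm or the gripper's body presses on something with over 40 N, if the wrist force passes 120 N, or if a joint passes its speed limit or range.

### The arm

A 7-joint arm with a two-finger parallel gripper is mounted at the origin on the work surface. World frame = base frame: x ahead of the robot, y to its left, z up, the work surface at z = 0. Lengths are in mm, angles in rad, forces in N, time in s.
With the tool pointing down it reaches from about 400 to 875 mm from the base axis. Payload 4.4 kg.
Tool frame: the origin (TCP) lies on the centre line of the jaws, within the pads' length; the fingertips stand 25 mm ahead of it and the grasp point (between the pads) lies 6 mm ahead of it (ctrl.finger_overhang is the distance from the TCP to the fingertips, in mm); z points along the fingers, y is the line along which they close (so a half turn about z gives the same grasp; the last joint's range is limited). The gripper opens to 85 mm and grips with 20 to 120 N. Pads are 22 mm wide; open, the fingers measure 114 mm over their backs; the gripper's body (76 mm by 85 mm) begins 54 mm behind the grasp point. The pads swing forward as they close: fully open they stand 13 mm farther back than shut.
Start: joints at [-1.399, 0.628, 0.038, 1.517, -0.027, 0.996, -0.02], TCP at [153.092, 631.728, 225.613] pointing down, gripper open.
Joint ranges: [-3.06, 3.06], [-0.37, 2.12], [-1.25, 1.32], [0.18, 2.47], [-1.1, 4.24], [0.23, 1.98], [-2.94, 2.94]. Speed limits (rad/s): [2.57, 2.57, 3.14, 3.14, 3.14, 3.14, 3.14].

### API

Orientations are given as [roll, pitch, yaw] about the fixed x, y, z axes, in that order (R = Rz(yaw) Ry(pitch) Rx(roll)).
In Python, from cell import ctrl gives the robot as it stands. The module is installed in compiled form; this text tells all that it offers.
- The arm moves only by the tool play_rows, never from a script. Its argument "targets" is a list of rows, each a list of 5 numbers: the closure, from 0 (fully open) to 1 (shut), then the shift along the tool's x, y, z in cm, then the turn about the tool's z in degrees. In form: [[gripper, dx, dy, dz, spin], ...]. A call has 1 to 10 rows; each row is the pose to reach, as a shift and turn from the pose commanded when the call began, along the tool's axes at that moment; what a row does not reach only later rows make up. A row lasts 1/10 s, in which the tool goes at most 50 mm and 8.59 degrees, less where a joint would pass 70% of its speed; a pose out of reach is approached as far as the arm can. A call with a gripper value outside its range is refused whole. The fingers move at their own pace and stop on an object; the grip force is fixed at half the most. Time passes only in rows, so rows that repeat a pose let the fingers close. It gives the time, the measured TCP pose, the force, the opening and the grip force at its end, in the units of the state.
- ctrl.read_state(): the state, without advancing time (a new reading comes with each control period).
- ctrl.get_image(name): name is "scene" or "top" or "wrist"; returns (picture, depth): 420x560x3 uint8, red, green, blue; 420x560 float32, mm along the optical axis (not along the pixel's ray), 0 where there is no reading.
- ctrl.calibration(name): a dict with "vfov" (degrees; the focal length in pixels is half the picture's height over the tangent of half this angle, whatever the lens; pixels are square), "cx", "cy" (the principal point, pixels), "extrinsics" (4x4, takes a point from camera to world coordinates); the wrist camera has in their place "mount" (4x4, takes a point from camera to tool coordinates, whose origin is the TCP and whose axes are the flange's). Camera axes: x right, y down, z forward; pixel columns grow to the right and rows downward; lengths in mm; the calibration is good to about 2 mm. A picture is of the moment at which its call begins: read the wrist's pose just before it. calibration takes no time and is no camera call.
- ctrl.finish_job(): hands the job in; it is judged then, once.
Trained networks look in the newest picture that a camera, given by its name, has taken for a name from the list of things; names that differ only in an ending like _2 or _b are one class to them, and where a whole thing is asked for, a point or a joint stands for the part that bears it (a point fixed in the world has none). Each returns a list of dicts, best first, with "confidence" (0 to 1); they miss things now and then, are a little off and sometimes report something else, mostly with a low value. They report only what shows in the picture. A call takes as long as a camera call. They do not tell look-alikes from the thing itself.
- ctrl.search_frame(camera, name): "bbox" ([left, top, right, bottom] in pixels, round what is visible of it).
- ctrl.trace(camera, name): "pixels" (420x560 bool, what is visible of it) and "bbox" ([left, top, right, bottom] in pixels, round what is visible of it).
The state is a dict: "clock": time; "qpos": joint angles; "qd": joint speeds; "tau": joint torques, N m; "eef_pos": TCP position; "tool_rot": TCP orientation; "force": force on the tool from outside, world axes, zero at the start; "torque": the same for the moment, N m; "width": finger opening in mm; "gripper_force": force on a finger pad.
Only numpy, scipy, OpenCV 4.12 (cv2) and the standard library are available. Lean on these libraries where they do the work, as an engineer would, in place of code of your own. Each camera call takes 0.05 s, during which the arm holds its last target. There are 200 camera calls.

## Working session

There is one attempt and no reset: what is moved stays moved. The work goes in short steps, Python scripts to look and compute and a tool call to move; the robot and the scene stay as the last step left them, time stands still between calls to the robot, and variables do not carry over. Pictures are saved under pics/ and viewed, at most 10 in all, crops included, and the job is handed in when it is done.

Besides the shell and the picture viewer there is one more tool, called in YAML: its name, and indented under it one key for each argument. play_rows: Moves the arm, as the interface text tells. Its arguments: {"type":"object","properties":{"targets":{"type":"array"}},"required":["targets"]}

```bash
mkdir -p pics; cat > h.py <<'E'
import numpy as np, cv2
from cell import ctrl
def K(name):
    c=ctrl.calibration(name); return 210/np.tan(np.radians(c['vfov'])/2),c['cx'],c['cy'],c
def world(name,u,v,d):
    f,cx,cy,c=K(name); u,v,d=map(np.asarray,(u,v,d))
    p=np.stack([(u-cx)/f*d,(v-cy)/f*d,d,np.ones_like(d)],-1)
    return (p@np.array(c['extrinsics']).T)[...,:3]
def save(im,n): cv2.imwrite('pics/'+n,cv2.cvtColor(np.ascontiguousarray(im),cv2.COLOR_RGB2BGR))
E
python3 - <<'E'
from h import *
s=ctrl.read_state(); print({k:np.round(s[k],3) for k in ('clock','eef_pos','tool_rot','qpos','width')})
for n in ('scene','top'):
    im,d=ctrl.get_image(n); save(im,n+'1.png'); np.savez(n+'1.npz',im=im,d=d)
    for t in ('knob','shifter','mug','mouse','pen_cup'):
        for r in ctrl.trace(n,t):
            m=r['pixels']&(d>0); v,u=np.nonzero(m); P=world(n,u,v,d[m])
            print(n,t,round(r['confidence'],2),r['bbox'],np.round(np.median(P,0)),np.round(np.percentile(P,98,axis=0)),np.round(np.percentile(P,2,axis=0)))
E
```

```text
{'clock': np.float64(0.0), 'eef_pos': array([152.967, 631.093, 224.713]), 'tool_rot': array([-3.14 ,  0.   ,  2.904]), 'qpos': array([-1.399,  0.629,  0.038,  1.518, -0.027,  0.996, -0.02 ]), 'width': np.float64(85.559)}
scene knob 0.98 [342.3, 285.2, 362.2, 320.5] [791. 299. 240.] [803. 315. 250.] [776. 282. 153.]
scene knob 0.64 [225.3, 248.2, 236.1, 273.1] [773.   4. 173.] [783.  15. 183.] [647. -71.  -0.]
scene knob 0.62 [304.4, 166.4, 324.7, 204.7] [487.  69. 227.] [498.  88. 244.] [466.  55. 135.]
scene shifter 0.94 [307.2, 282.8, 372.1, 390.8] [821. 305.  92.] [887. 389. 244.] [732. 212.   6.]
scene shifter 0.89 [262.4, 166.8, 329.9, 268.2] [564.  71.  83.] [620. 135. 235.] [438.  -9.   6.]
scene shifter 0.79 [210.8, 251.5, 254.9, 323.1] [793.  15.  61.] [845.  69. 177.] [703. -55.   3.]
scene mug 0.65 [348.2, 204.1, 393.1, 251.0] [434. 231.  57.] [459. 270.  95.] [341. 189.  -1.]
scene mouse 0.59 [215.8, 204.0, 247.6, 240.9] [ 574. -131.   28.] [ 614. -107.   36.] [ 516. -163.    5.]
scene pen_cup 0.67 [329.9, 240.0, 358.9, 280.7] [588. 208.  66.] [606. 238.  98.] [543. 177. 
[... 263 characters left out ...]
. 185.] [752. -14. 120.]
top knob 0.25 [239.0, 204.9, 324.9, 305.8] [516.  53. 124.] [612. 134. 243.] [416. -32.  10.]
top shifter 0.8 [138.8, 96.8, 225.1, 198.6] [758. 279. 123.] [873. 360. 249.] [679. 206.  10.]
top shifter 0.77 [239.2, 205.4, 321.3, 303.3] [515.  52. 124.] [612. 132. 243.] [416. -32.  10.]
top shifter 0.72 [272.2, 115.5, 338.8, 185.9] [749.   5.  88.] [824.  68. 182.] [692. -67.   6.]
top mug 0.6 [183.8, 278.2, 224.3, 323.2] [408. 233.  29.] [454. 265.  98.] [367. 185.   3.]
top mouse 0.95 [346.2, 213.8, 373.4, 264.0] [ 557. -136.   32.] [ 609. -108.   37.] [ 505. -169.   14.]
top pen_cup 0.58 [197.3, 215.9, 224.9, 244.8] [572. 215.  42.] [601. 236. 101.] [540. 175.   3.]
```

```bash
python3 - <<'E'
from h import *
a=np.load('scene1.npz')['im'];b=np.load('top1.npz')['im']
save(cv2.resize(a,(800,600)),'s_a.png'); save(cv2.resize(b,(800,600)),'t_a.png')
save(cv2.resize(b[190:320,220:350],(600,600),interpolation=cv2.INTER_CUBIC),'crop.png')
E
```

```text
(no output)
```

View pics/s_a.png

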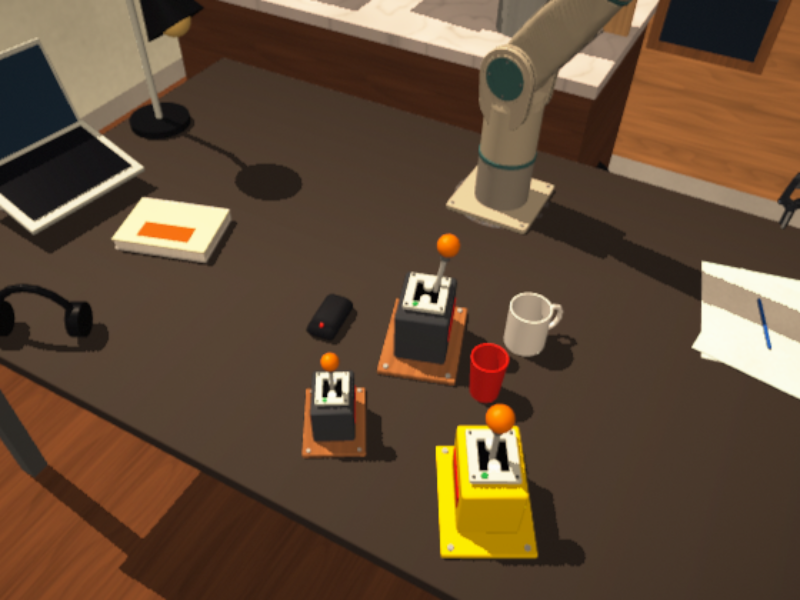

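View pics/t_a.png

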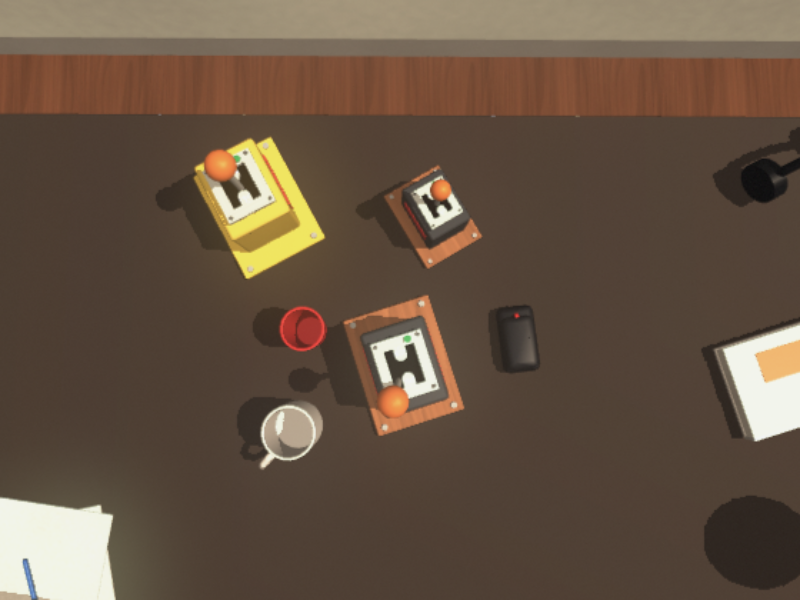

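View pics/crop.png

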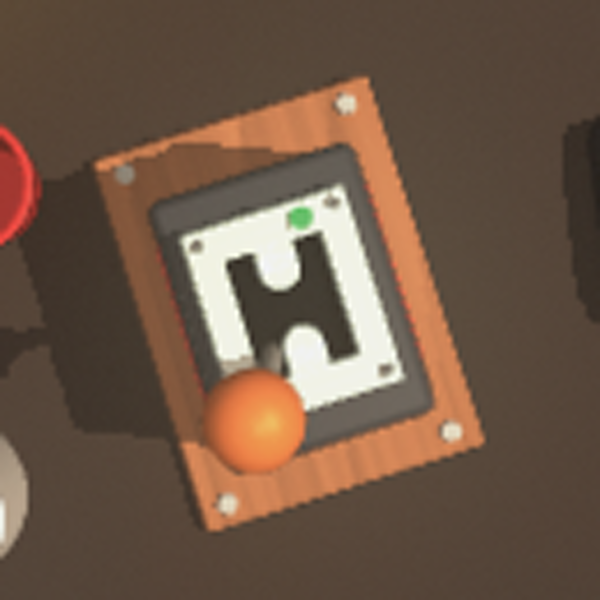

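Look-alikes, in the 800x600 top picture:
- The yellow shifter has its knob at (220,165).
- The small grey shifter has its knob at (441,190).
- The large grey shifter has its knob at (393,402).

I choose the large grey one. The crop confirms that its lever is in the near left slot and the green dot is at the front right. Next I measure its yaw, gate centre and knob.

```bash
cat >> h.py <<'E'
from scipy.optimize import least_squares
def sphere(P):
    f=lambda c:np.linalg.norm(P-c,axis=1)-21
    return least_squares(f,P.mean(0)-[0,0,10],loss='soft_l1',f_scale=1.5).x
def knobs(n,im,d,ctr=(520,50),R=120):
    i=im.astype(int); m=(i[...,0]>150)&(i[...,0]-i[...,2]>110)&(d>0)
    v,u=np.nonzero(m); P=world(n,u,v,d[m])
    P=P[(np.hypot(P[:,0]-ctr[0],P[:,1]-ctr[1])<R)&(P[:,2]>195)]
    return sphere(P),len(P)
E
python3 - <<'E'
from h import *
for n in ('scene','top'):
    z=np.load(n+'1.npz'); im,d=z['im'],z['d']
    print(n,'knob',*knobs(n,im,d))
    v,u=np.nonzero(d>0); P=world(n,u,v,d[v,u])
    near=np.hypot(P[:,0]-520,P[:,1]-50)<140
    for lo,hi in ((8,17),(133,145)):
        Q=P[near&(P[:,2]>lo)&(P[:,2]<hi)][:,:2]
        print(n,lo,len(Q),cv2.minAreaRect(Q.astype(np.float32)))
E
```

```text
scene knob [473.23322567  68.40301257 222.95799951] 179
scene 8 1075 ((518.529541015625, 52.177085876464844), (203.9755401611328, 149.56661987304688), 17.844539642333984)
scene 133 541 ((517.4056396484375, 51.56416702270508), (98.15242004394531, 76.40055084228516), 17.874217987060547)
top knob [471.80479806  67.84466254 225.34705832] 342
top 8 2280 ((514.3414916992188, 50.809349060058594), (199.99989318847656, 149.92398071289062), 17.72172737121582)
top 133 1002 ((514.4478759765625, 50.6761360168457), (89.94430541992188, 76.07720947265625), 17.63887596130371)
```

play_rows:
  targets:
    - [1,0,0,-4,0]
    - [1,0,0,-8,-4]
    - [1,-5,-4,-11.5,-8]
    - [1,-9,-7.5,-11.5,-12]
    - [1,-13,-11,-11.5,-16]
    - [1,-17,-15,-11.5,-20]
    - [1,-21,-19,-11.5,-24]
    - [1,-26,-23,-11.5,-28]
    - [1,-26,-23,-11.5,-31.3]
    - [1,-26,-23,-11.5,-31.3]

```text
clock: 1.6
eef_pos: [356.4, 340.2, 341.1]
tool_rot: [-3.138, 0.002, -2.844]
force: [-0.1, 0.8, 0.2]
width: 0.1
gripper_force: 0.0
```

play_rows:
  targets:
    - [1,0.3,-4,0,0]
    - [1,0.6,-8,0,0]
    - [1,0.9,-12,0,0]
    - [1,1.2,-16,0,0]
    - [1,1.5,-20,0,0]
    - [1,1.8,-24,0,0]
    - [1,2.1,-28,0,0]
    - [1,2.1,-30.2,0,0]
    - [1,2.1,-30.2,0,0]
    - [1,2.1,-30.2,0,0]

```text
clock: 2.6
eef_pos: [423.3, 53.4, 340.7]
tool_rot: [3.141, 0.0, -2.834]
force: [-0.5, 0.7, -0.2]
width: 0.3
gripper_force: 0.0
```

```bash
cat >> h.py <<'E'
F=np.array([.953,.303]);L=np.array([-.303,.953])
def gate(p): q=np.array(p[:2])-[515,51]; return np.round([q@F,q@L],1)
def report(*cams):
    s=ctrl.read_state(); print(round(float(s['clock']),2),'tcp',np.round(s['eef_pos'],1),np.round(s['tool_rot'],3),'gate f,l',gate(s['eef_pos']),'F',np.round(s['force'],1))
    for n in cams:
        im,d=ctrl.get_image(n)
        try:
            k,N=knobs(n,im,d); g=gate(k); print(n,'knob',np.round(k,1),N,'f,l',g,'fore/side',np.round(np.arcsin(g/195)*[1,-1],3))
        except Exception as e: print(n,'no knob',e)
E
python3 -c "
from h import *
report('scene','top')"
```

```text
2.6 tcp [423.3  53.4 340.7] [ 3.141  0.    -2.834] gate f,l [-86.7  30.1] F [-0.5  0.7 -0.2]
scene knob [473.8  67.8 223.3] 180 f,l [-34.2  28.5] fore/side [-0.176 -0.147]
top knob [471.9  67.5 225.3] 372 f,l [-36.1  28.8] fore/side [-0.186 -0.148]
```

play_rows:
  targets:
    - [1,0,0,3,0]
    - [1,0,0,6,0]
    - [1,0,0,9,0]
    - [1,0,0,11,0]
    - [1,0,0,11,0]

```text
clock: 3.2
eef_pos: [421.1, 54.0, 228.5]
tool_rot: [3.141, -0.006, -2.831]
force: [-0.7, 0.6, 0.9]
width: -0.3
gripper_force: 0.0
```

play_rows:
  targets:
    - [1,-0.5,0,0,0]
    - [1,-1,0,0,0]
    - [1,-1.5,0,0,0]
    - [1,-2,0,0,0]
    - [1,-2.4,0,0,0]
    - [1,-2.8,0,0,0]
    - [1,-3.2,0,0,0]
    - [1,-3.6,0,0,0]
    - [1,-4,0,0,0]
    - [1,-4,0,0,0]

```text
clock: 4.2
eef_pos: [461.9, 65.9, 233.0]
tool_rot: [3.14, 0.002, -2.833]
force: [-6.8, 1.2, 23.2]
width: -0.0
gripper_force: 10.5
```

```bash
python3 -c "
from h import *
report('scene','top')"
```

```text
4.2 tcp [461.9  65.9 233. ] [ 3.140e+00  2.000e-03 -2.833e+00] gate f,l [-46.1  30.3] F [-6.8  1.2 23.2]
scene knob [484.6  72.  225. ] 184 f,l [-22.6  29.3] fore/side [-0.116 -0.151]
top knob [481.8  71.4 227.6] 103 f,l [-25.4  29.5] fore/side [-0.131 -0.152]
```

```bash
python3 -c "
from h import *
print(ctrl.finger_overhang)
a,_=ctrl.get_image('scene'); w,_=ctrl.get_image('wrist')
c=cv2.resize(a[100:260,230:390],(400,400),interpolation=cv2.INTER_CUBIC)
w=cv2.resize(w,(400,300)); w=np.vstack([w,np.zeros((100,400,3),np.uint8)])
save(np.hstack([c,w]),'c2.png')"
```

```text
25.0
```

View pics/c2.png

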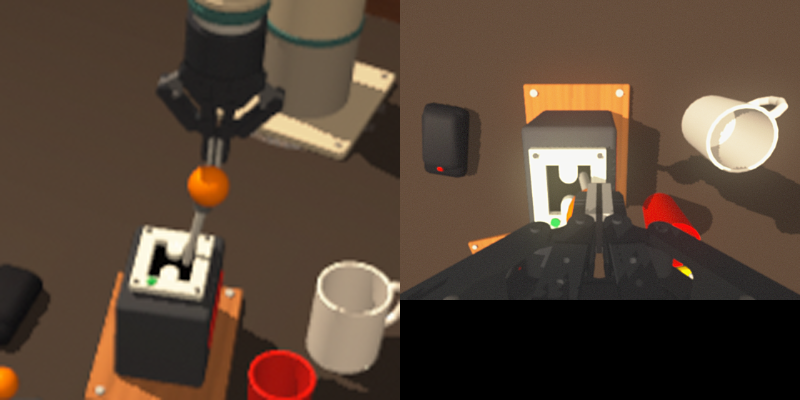

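```bash
python3 -c "
from h import *
im,d=ctrl.get_image('wrist'); c=ctrl.calibration('wrist'); f=210/np.tan(np.radians(c['vfov'])/2); M=np.array(c['mount']); print(np.round(M,2))
v,u=np.nonzero(d>0); z=d[v,u]; P=(np.stack([(u-c['cx'])/f*z,(v-c['cy'])/f*z,z,np.ones_like(z)],-1)@M.T)[:,:3]
o=im[v,u].astype(int); org=(o[:,0]>150)&(o[:,0]-o[:,2]>110)
for a in range(-60,60,6):
    for nm,k in (('grey',~org),('org',org)):
        q=P[k&(P[:,2]>=a)&(P[:,2]<a+6)&(abs(P[:,1])<45)&(abs(P[:,0])<45)]
        if len(q)>3: print(a,nm,len(q),'x',np.round(np.percentile(q[:,0],[2,50,98])),'y',np.round(np.percentile(q[:,1],[2,50,98])))
"
```

```text
[[  -0.     -0.95   -0.3    75.43]
 [   1.     -0.     -0.     -0.33]
 [   0.     -0.3     0.95 -148.64]
 [   0.      0.      0.      1.  ]]
-60 grey 3302 x [-9. 11. 13.] y [-34.  -3.  33.]
-60 org 27 x [-9. -4. 12.] y [25. 33. 36.]
-54 grey 1826 x [-8. 11. 13.] y [-28.   1.  26.]
-54 org 9 x [11. 11. 12.] y [-14.  21.  31.]
-48 grey 941 x [-11.   6.  12.] y [-12.  -0.  12.]
-48 org 4 x [11. 11. 11.] y [-14. -13. -13.]
-42 grey 421 x [ 6. 10. 11.] y [-13.  -0.  12.]
-42 org 4 x [6. 6. 7.] y [-14. -14. -14.]
-36 grey 618 x [ 6. 10. 11.] y [-13.  -0.  13.]
-36 org 8 x [6. 6. 7.] y [-14. -14. -14.]
-30 grey 537 x [ 6.  7. 11.] y [-13.   0.  13.]
-30 org 5 x [6. 6. 6.] y [-14. -14. -14.]
-24 grey 479 x [ 6.  7. 11.] y [-13.  -1.  13.]
-18 grey 385 x [ 6. 10. 11.] y [-13.  -1.  12.]
-12 grey 81 x [10. 10. 11.] y [-7. -0.  6.]
-6 org 74 x [-21. -15. -11.] y [-22. -19. -18.]
0 grey 17 x [-23. -18. -14.] y [-23. -22. -21.]
0 org 81 x [-20. -12.  -8.] y [-22. -20. -17.]
6 grey 17 x [-16.  -5.  -3.] y [-22. -12.  -9.]
6 org 22 x [-11.  -4.  -3.] y [-19. -11.  -9.]
54 grey 22 x [-28. -25. -24.] y [-15. -13. -11.]
```

The wrist depth shows that the shut fingertips end about 8 mm behind the reported TCP, not 25 mm ahead of it. The tip was therefore riding on top of the ball, which explains the 23 N upward force. I'll lift off, back away and come in about 25 mm lower.

play_rows:
  targets:
    - [1,0,0,-1,0]
    - [1,0,0,-2,0]
    - [1,1.5,0,-2,0]
    - [1,3,0,-2,0]
    - [1,4,0,-1,0]
    - [1,4,0,1,0]
    - [1,4,0,2.4,0]
    - [1,4,0,2.4,0]

```text
clock: 5.25
eef_pos: [422.3, 52.6, 205.6]
tool_rot: [3.141, -0.003, -2.833]
force: [-0.2, -0.3, 0.1]
width: -0.1
gripper_force: 0.0
```

```bash
python3 -c "
from h import *
report('scene','top')"
```

```text
5.25 tcp [422.3  52.6 205.6] [ 3.141e+00 -3.000e-03 -2.833e+00] gate f,l [-87.8  29.6] F [-0.2 -0.3  0.1]
scene knob [484.2  72.  224.7] 182 f,l [-23.   29.4] fore/side [-0.118 -0.151]
top knob [482.6  71.2 227. ] 361 f,l [-24.8  29. ] fore/side [-0.128 -0.149]
```

play_rows:
  targets:
    - [1,-1,0,0,0]
    - [1,-2,0,0,0]
    - [1,-2.5,0,0,0]
    - [1,-3,0,0,0]
    - [1,-3.4,0,0,0]
    - [1,-3.8,0,0,0]
    - [1,-4.2,0,0,0]
    - [1,-4.4,0,0,0]
    - [1,-4.4,0,0,0]

```text
clock: 6.25
eef_pos: [465.3, 66.2, 206.5]
tool_rot: [3.142, -0.0, -2.833]
force: [-3.5, -1.3, 2.0]
width: -0.4
gripper_force: 1.5
```

```bash
python3 -c "
from h import *
report('scene','top')"
```

```text
6.25 tcp [465.3  66.2 206.5] [ 3.142 -0.    -2.833] gate f,l [-42.8  29.5] F [-3.5 -1.3  2. ]
scene knob [494.8  75.2 226.2] 187 f,l [-11.9  29.2] fore/side [-0.061 -0.15 ]
top knob [492.6  74.9 228.1] 157 f,l [-14.2  29.6] fore/side [-0.073 -0.152]
```

play_rows:
  targets:
    - [1,-0.4,0,0,0]
    - [1,-0.8,0,0,0]
    - [1,-1.2,0,0,0]
    - [1,-1.4,0,0,0]
    - [1,-1.4,0,0,0]
    - [1,0,0,0,0]
    - [1,1.6,0,0,0]
    - [1,1.6,3,0,0]
    - [1,1.6,6,0,0]
    - [1,1.6,6,0,0]

```text
clock: 7.35
eef_pos: [431.8, 122.9, 206.8]
tool_rot: [3.139, 0.003, -2.827]
force: [0.2, -0.3, 0.1]
width: -0.2
gripper_force: 0.0
```

```bash
python3 -c "
from h import *
report('scene','top')"
```

```text
7.35 tcp [431.8 122.9 206.8] [ 3.139e+00  3.000e-03 -2.827e+00] gate f,l [-57.5  93.8] F [ 0.2 -0.3  0.1]
scene knob [508.8  79.9 226.3] 189 f,l [ 2.9 29.4] fore/side [ 0.015 -0.151]
top knob [506.9  79.3 228.5] 368 f,l [ 0.9 29.4] fore/side [ 0.005 -0.151]
```

play_rows:
  targets:
    - [1,-2,0,0,0]
    - [1,-4,0,0,0]
    - [1,-5.8,0,0,0]
    - [1,-5.8,-1,0,0]
    - [1,-5.8,-2,0,0]
    - [1,-5.8,-2.5,0,0]
    - [1,-5.8,-3,0,0]
    - [1,-5.8,-3.5,0,0]
    - [1,-5.8,-4,0,0]
    - [1,-5.8,-4,0,0]

```text
clock: 8.45
eef_pos: [499.2, 97.4, 206.8]
tool_rot: [-3.141, 0.0, -2.834]
force: [-0.1, 1.4, 1.5]
width: -0.1
gripper_force: 1.1
```

```bash
python3 -c "
from h import *
report('scene','top')"
```

```text
8.45 tcp [499.2  97.4 206.8] [-3.141  0.    -2.834] gate f,l [-1. 49.] F [-0.1  1.4  1.5]
scene knob [512.5  68.  228.1] 175 f,l [ 2.8 16.9] fore/side [ 0.014 -0.087]
top no knob Initial guess is outside of provided boundsh.py:13: RuntimeWarning: Mean of empty slice.
  return least_squares(f,P.mean(0)-[0,0,10],loss='soft_l1',f_scale=1.5).x
  ret = um.true_divide(
```

play_rows:
  targets:
    - [1,0,-0.5,0,0]
    - [1,0,-1,0,0]
    - [1,0,-1.5,0,0]
    - [1,0,-2,0,0]
    - [1,0,-2.5,0,0]
    - [1,0,-3,0,0]
    - [1,0,-3.5,0,0]
    - [1,0,-4,0,0]
    - [1,0,-4.4,0,0]
    - [1,0,-4.7,0,0]

```text
clock: 9.55
eef_pos: [513.4, 52.7, 206.4]
tool_rot: [-3.142, -0.0, -2.833]
force: [-1.2, 1.4, -0.4]
width: -0.5
gripper_force: 1.0
```

```bash
python3 -c "
from h import *
report('scene')"
```

```text
9.55 tcp [513.4  52.7 206.4] [-3.142 -0.    -2.833] gate f,l [-1.   2.1] F [-1.2  1.4 -0.4]
scene knob [526.8  23.8 226.5] 176 f,l [  3.  -29.5] fore/side [0.015 0.152]
```

play_rows:
  targets:
    - [1,0,1,0,0]
    - [1,0,2,0,0]
    - [1,2.5,2,0,0]
    - [1,5,2,0,0]
    - [1,6,0,0,0]
    - [1,6,-2,0,0]
    - [1,6,-3.2,0,0]
    - [1,6,-3.2,0,0]
    - [1,5,-3.2,0,0]
    - [1,4,-3.2,0,0]

```text
clock: 10.6
eef_pos: [485.8, 12.2, 206.6]
tool_rot: [3.141, 0.0, -2.832]
force: [0.5, 0.1, -1.2]
width: 0.0
gripper_force: 0.0
```

play_rows:
  targets:
    - [1,-0.4,0,0,0]
    - [1,-0.8,0,0,0]
    - [1,-1.2,0,0,0]
    - [1,-1.6,0,0,0]
    - [1,-2,0,0,0]
    - [1,-2.4,0,0,0]
    - [1,-2.8,0,0,0]
    - [1,-2.8,0,0,0]

```text
clock: 11.4
eef_pos: [512.2, 19.3, 206.6]
tool_rot: [-3.142, 0.001, -2.833]
force: [-3.1, -0.4, 1.6]
width: -0.1
gripper_force: 1.2
```

```bash
python3 -c "
from h import *
report('scene')"
```

```text
11.4 tcp [512.2  19.3 206.6] [-3.142e+00  1.000e-03 -2.833e+00] gate f,l [-12.2 -29.4] F [-3.1 -0.4  1.6]
scene knob [542.1  27.7 225.5] 193 f,l [ 18.8 -30.4] fore/side [0.097 0.157]
```

play_rows:
  targets:
    - [1,-0.4,0,0,0]
    - [1,-0.8,0,0,0]
    - [1,-1.2,0,0,0]
    - [1,-1.5,0,0,0]
    - [1,-1.8,0,0,0]
    - [1,-2.1,0,0,0]
    - [1,-2.1,0,0,0]

```text
clock: 12.15
eef_pos: [531.8, 25.8, 206.2]
tool_rot: [3.141, -0.001, -2.833]
force: [-2.0, -0.9, -2.2]
width: 0.0
gripper_force: 1.3
```

```bash
python3 -c "
from h import *
report('scene')"
```

```text
12.15 tcp [531.8  25.8 206.2] [ 3.141e+00 -1.000e-03 -2.833e+00] gate f,l [  8.4 -29.1] F [-2.  -0.9 -2.2]
scene knob [560.9  34.5 222.9] 191 f,l [ 38.8 -29.6] fore/side [0.2   0.152]
```

Forces are low, so I'll go on in 1 mm steps until the end stop shows.

play_rows:
  targets:
    - [1,-0.1,0,0,0]
    - [1,-0.2,0,0,0]
    - [1,-0.3,0,0,0]
    - [1,-0.3,0,0,0]

```text
clock: 12.6
eef_pos: [534.6, 26.5, 206.6]
tool_rot: [3.142, 0.0, -2.833]
force: [-2.8, 0.6, -2.9]
width: 0.5
gripper_force: 1.4
```

```bash
python3 -c "
from h import *
report('scene')"
```

```text
12.6 tcp [534.6  26.5 206.6] [ 3.142  0.    -2.833] gate f,l [ 11.3 -29.3] F [-2.8  0.6 -2.9]
scene knob [564.1  34.9 222.1] 193 f,l [ 41.9 -30.2] fore/side [0.217 0.155]
```

play_rows:
  targets:
    - [1,-0.1,0,0,0]
    - [1,-0.2,0,0,0]
    - [1,-0.2,0,0,0]

```text
clock: 12.95
eef_pos: [536.6, 27.1, 206.6]
tool_rot: [3.142, 0.0, -2.833]
force: [-3.2, 0.1, -2.5]
width: 0.1
gripper_force: 1.4
```

play_rows:
  targets:
    - [1,-0.1,0,0,0]
    - [1,-0.2,0,0,0]
    - [1,-0.2,0,0,0]

```text
clock: 13.25
eef_pos: [538.1, 27.6, 206.4]
tool_rot: [3.141, -0.001, -2.833]
force: [-3.8, -0.3, -2.0]
width: -0.1
gripper_force: 1.9
```

play_rows:
  targets:
    - [1,1,0,0,0]
    - [1,3,0,0,0]
    - [1,6,0,0,0]
    - [1,8,0,-2,0]
    - [1,9,0,-6,0]
    - [1,9,0,-10,0]
    - [1,9,0,-10,0]
    - [1,9,0,-10,0]

```text
clock: 14.05
eef_pos: [454.1, 0.3, 308.1]
tool_rot: [-3.14, 0.006, -2.833]
force: [0.8, -0.2, -1.1]
width: -0.2
gripper_force: 0.0
```

```bash
python3 -c "
from h import *
report('scene','top')
im,d=ctrl.get_image('top'); save(cv2.resize(im[150:340,170:390],(695,600)),'end.png')"
```

```text
14.05 tcp [4.541e+02 3.000e-01 3.081e+02] [-3.14   0.006 -2.833] gate f,l [-73.4 -29.9] F [ 0.8 -0.2 -1.1]
scene knob [567.   36.2 221.4] 196 f,l [ 45.  -29.9] fore/side [0.233 0.154]
top knob [564.9  35.8 223.5] 340 f,l [ 42.9 -29.7] fore/side [0.222 0.153]
```

View pics/end.png

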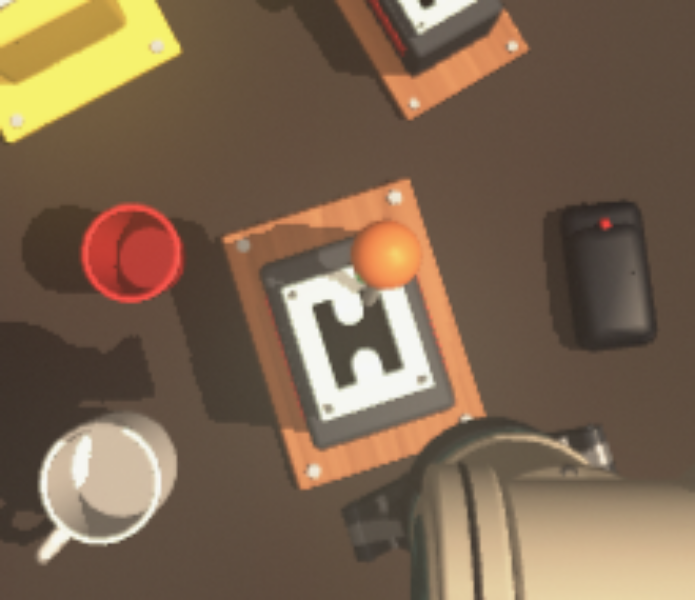

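The knob at (387,255) is over the front right slot at about 0.22 rad forward, fully home. The mug, mouse and cup haven't moved, and the gripper is clear, so I'm handing in.

```bash
python3 -c "
from cell import ctrl
print(ctrl.finish_job())"
```

```text
the job is handed in; nothing more can be done
None
```

The lever is in third, measured about 0.22 rad forward and 0.15 rad to the right; the mug, mouse and red cup look unmoved, the arm is clear, and the job is handed in at about 14 s of the 48 s allowed, with no verdict returned.

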